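# Third hand: press the hub's boss on the sprung stop plate

### The job

Pick up the aluminium hub with the square boss on its side, turn it so that the boss faces the sprung stop plate of the jig, and press the boss squarely on the plate with a steady push of about 10 N (the plate gives 1 mm per newton), its screw hole in the middle of the plate's opening. Finish while still holding it there in the gripper, upright and in the air, so that a colleague can drive the screw from behind; nothing is put down or let go. Never push the plate back onto its end stop, and leave the other loose things where they are.

Things in the scene. Friction and masses are not known exactly. Their poses are not given: they have to be found in the camera images.
- hub_center (a point): Centre of the loose bare-aluminium hub, half-way up on its axis. Round body, 40 mm diameter, 64 mm tall, upright on the mat (this point 34 mm above the bench), dark bore in the top. A square boss, 28 mm wide and tall, sticks out of its side at half height; its flat end, 36 mm from the axis, has a small dark screw hole in the middle. z up the axis, x out along the boss. 0.15 to 0.31 kg.
- hub_boss (a point): Middle of the flat end face of the hub's boss (the screw hole): 36 mm along the hub's x from hub_center, at the same height. Same axes as hub_center.
- stop_plate: Sprung aluminium plate of the jig, upright, 60 wide, 56 tall, 8 thick; 16 mm square opening in its middle; an ear with dark spring and guide rod either side (110 wide in all). Origin: middle of the opening, in the front face, 60 mm above the bench. x: the way it is pushed, level; y across; z up. Starts fully forward, springs slack; slides back along x at 1 N per mm, end stop at 20 mm.
- jig: Jig fixed to the bench: dark steel base 130 x 130 x 10 mm, front edge 35 mm ahead of the unpressed plate's front face; two grey posts 88 mm high, 46 mm behind that face. Scale blocks 24 mm high under the plate's ears: the long dark line marks the front face at 10 mm (10 N), short ones 6 and 14 mm. Origin on the bench under the unpressed front face; x: pushing direction, z up.
- mat: Thin black rubber mat, 270 x 230 mm, 2 mm thick, fixed on the bench; hub, spacer and motor stand on it, more than 110 mm apart between axes. Origin in the middle of its underside.
- spacer: Bystander: plain aluminium round, 40 mm diameter, 64 mm tall, without a boss, standing on the mat. Origin at the centre of its foot.
- motor: Bystander: square motor, 42 x 42 mm, 40 mm high with a thin shaft up to 62 mm, standing on the mat. Origin at the centre of its foot.
- screwdriver: Bystander: screwdriver lying on the bench behind the jig. Origin under it.
- rod: Bystander: steel rod 260 mm long with a ball of 18 mm at either end, lying far out on the bench. Origin under its middle.
- tray: Bystander: small blue plastic parts tray 90 x 130 mm, 30 mm high, far out on the bench. Origin under its middle.
- meter: Bystander: hand-held black meter 85 x 165 mm, 44 mm high, lying between the mat and the power supply. Origin under its middle.
Mind the look-alikes: they are no part of the job. Leave any pink look-alike of the part that bears hub_center alone. Leave any turquoise look-alike of the jig alone.

How it is judged:
By the outcome, as a careful person would: the job done as asked, in the order asked, and still so for the second after the job is handed in, while the arm keeps its last pose, push and grip.
It also fails if it takes over 42 s, if anything falls off the work surface, if the arm or the gripper's body presses on something with over 40 N, if the wrist force passes 120 N, or if a joint passes its speed limit or range.

### The arm

A 7-joint arm with a two-finger parallel gripper is mounted at the origin on the work surface. World frame = base frame: x ahead of the robot, y to its left, z up, the work surface at z = 0. Lengths are in m, angles in rad, forces in N, time in s.
With the tool pointing down it reaches from about 0.425 to 0.875 m from the base axis. Payload 4.7 kg.
Tool frame: the origin (TCP) lies at the very end of the fingers, on their centre line; the grasp point (between the pads) lies 19 mm behind it; z points along the fingers, y is the line along which they close (so a half turn about z gives the same grasp; the last joint's range is limited). The gripper opens to 87 mm and grips with 3 to 60 N. Pads are 19 mm wide; open, the fingers measure 117 mm over their backs; the gripper's body (75 mm by 190 mm) begins 51 mm behind the grasp point.
Start: joints at [1.162, 0.321, -0.07, 1.45, 0.023, 1.371, -0.057], TCP at [0.267, -0.593, 0.223] pointing down, gripper open.
Joint ranges: [-2.86, 2.86], [-0.3, 2.09], [-1.38, 1.24], [0.06, 2.45], [-1.56, 4.7], [0.09, 2.05], [-2.69, 2.69]. Speed limits (rad/s): [2.57, 2.57, 3.14, 3.14, 3.14, 3.14, 3.14].

### API

Orientations are given as a rotation vector (axis times angle).
In Python, from bench import ctrl gives the robot as it stands.
- The arm moves only by the shell command python3 -m jog 'ROWS' [FORCE]. ROWS is JSON, a list that holds one entry, the list of rows, each a list of 7 numbers: the shift along the tool's x, y, z in mm, then the turn, a rotation vector about the tool's x, y, z in degrees, then the finger opening in mm, from 0 to 87. A call has 1 to 10 rows; each row is the pose to reach, as a shift and turn from the pose commanded when the call began, along the tool's axes at that moment; what a row does not reach only later rows make up. A row lasts 1/10 s, in which the tool goes at most 50 mm and 8.59 degrees, less where a joint would pass 70% of its speed; a pose out of reach is approached as far as the arm can. A call with a gripper value outside its range is refused whole. The fingers move at their own pace and stop on an object; FORCE is the grip in N (left out, the last holds). Time passes only in rows, so rows that repeat a pose let the fingers close. It gives the time, the measured TCP pose, the force, the opening and the grip force at its end, in the units of the state.
- ctrl.get_state(): the state, without advancing time (a new reading comes with each control period).
- ctrl.get_image(name): name is "scene" or "top"; returns a dict with "image" (384x512x3 uint8, red, green, blue), "depth" (384x512 float32, m along the optical axis (not along the pixel's ray), 0 where there is no reading), "fov_y" (degrees; the focal length in pixels is half the picture's height over the tangent of half this angle, whatever the lens; pixels are square), "cx", "cy" (the principal point, pixels), "rvec" (rotation vector, rad) and "tvec" (3), from world to camera coordinates, as OpenCV has them. Camera axes: x right, y down, z forward; pixel columns grow to the right and rows downward; lengths in m; the calibration is good to about 2 mm. A picture is of the moment at which its call begins.
- ctrl.close_job(): hands the job in; it is judged then, once.
The state is a dict: "time": time; "joint_positions": joint angles; "qd": joint speeds; "joint_torque": joint torques, N m; "position": TCP position; "tool_rot": TCP orientation; "ft_force": force on the tool from outside, world axes, zero at the start; "torque": the same for the moment, N m; "grip_width": opening from 0.0 (shut) to 1.0 (fully open); "grip_force": force on a finger pad.
Only numpy, scipy, OpenCV 4.12 (cv2) and the standard library are available. Lean on these libraries where they do the work, as an engineer would, in place of code of your own. Each camera call takes 0.05 s, during which the arm holds its last target. There are 200 camera calls.

## Working session

There is one attempt and no reset: what is moved stays moved. The work goes in short steps, Python scripts to look and compute and a shell command to move; the robot and the scene stay as the last step left them, time stands still between calls to the robot, and variables do not carry over. Pictures are saved under pics/ and viewed, at most 10 in all, crops included, and the job is handed in when it is done.

```bash
ls; mkdir -p pics; python3 - <<'E'
from bench import ctrl
import cv2,pickle
s=ctrl.get_state();print(s)
for n in("scene","top"):
    d=ctrl.get_image(n);pickle.dump(d,open(f'pics/{n}0.pkl','wb'))
    print(n,d['fov_y'],d['cx'],d['cy'],d['rvec'],d['tvec'])
    cv2.imwrite(f'pics/{n}0.png',cv2.resize(d['image'][:,:,::-1],(800,600),interpolation=cv2.INTER_CUBIC))
E
```

```text
pics
{'time': 0.0, 'joint_positions': array([ 1.16211818,  0.32181768, -0.0700633 ,  1.45169681,  0.02259045,
        1.37078374, -0.05688975]), 'qd': array([ 0.00280496,  0.00017737,  0.00102174, -0.00080043, -0.00190432,
       -0.00090525,  0.00156559]), 'joint_torque': array([ 4.92234194e-04, -4.91289997e+01, -4.03542425e-01, -3.12525916e+01,
       -6.38807681e-02,  4.39524197e-02,  1.84379073e-04]), 'position': array([ 0.26640753, -0.59228317,  0.22145384]), 'tool_rot': array([-3.06984320e+00, -6.58803780e-01,  7.79293494e-04]), 'ft_force': array([ 0.3111011 ,  0.04736715, -0.06542905]), 'torque': array([-0.02824294, -0.00629025, -0.01507635]), 'grip_force': 0.0, 'grip_width': 1.0005085458000955}
scene 46.53400057348139 252.36944165901005 189.30373027072983 [ 1.114739    2.5824509  -0.73914276] [ 0.38178371 -0.2978677   1.83161518]
top 54.57719201454176 254.3642992265368 190.13569440126992 [ 2.13615135 -2.14706499  0.11553549] [-0.01467944  0.57236501  0.99338061]
```

View pics/scene0.png

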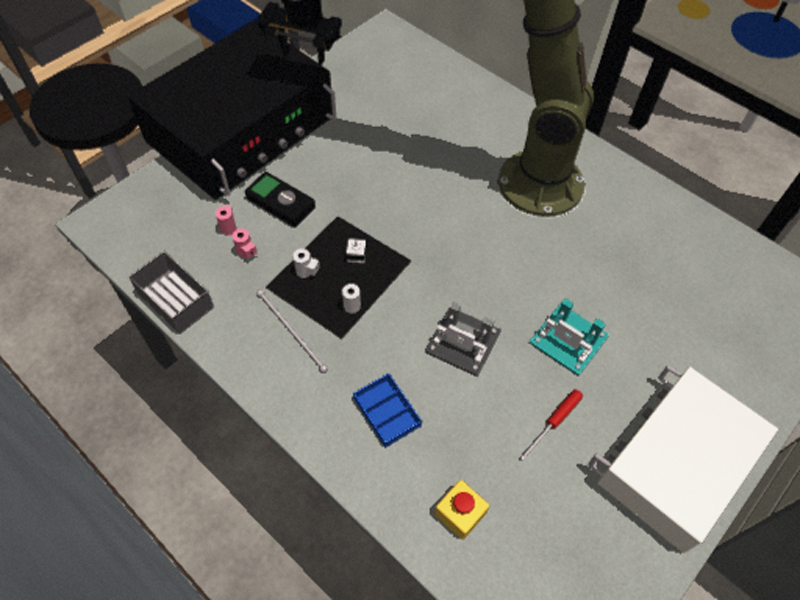

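View pics/top0.png

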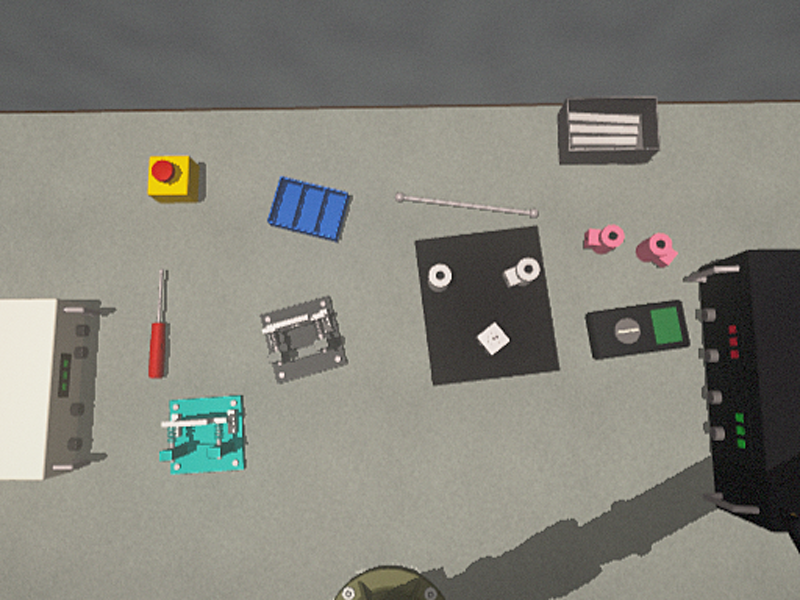

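The hub, with its boss to the left, is at about (527,270) in the top view, and the spacer is at (439,276). The grey jig is at (303,338); the turquoise one at (207,435) and the pink parts are look-alikes. Next I'll enlarge the hub and the jig.

```bash
python3 - <<'E'
import cv2,pickle,numpy as np
t=pickle.load(open('pics/top0.pkl','rb'))['image'][:,:,::-1];s=pickle.load(open('pics/scene0.pkl','rb'))['image'][:,:,::-1]
def c(im,x,y,w,h,f): return cv2.resize(im[y:y+h,x:x+w],(w*f,h*f),interpolation=cv2.INTER_CUBIC)
a=np.hstack([c(t,160,182,66,66,6),c(t,304,146,66,66,6)])
b=np.hstack([c(s,264,186,66,33,6),c(s,174,150,66,33,6)])
cv2.imwrite('pics/crop.png',np.vstack([a,b]))
E
cat > h.py <<'E'
import numpy as np,cv2,pickle
from scipy.spatial.transform import Rotation as R
def cam(d):
    f=192/np.tan(np.radians(d['fov_y']/2)); return f,R.from_rotvec(d['rvec']).as_matrix(),np.array(d['tvec'])
def ray(d,u,v,z):
    f,M,t=cam(d); o=-M.T@t; r=M.T@np.array([(u-d['cx'])/f,(v-d['cy'])/f,1]); return o+r*(z-o[2])/r[2]
def proj(d,P):
    f,M,t=cam(d); p=np.atleast_2d(P)@M.T+t; return np.c_[p[:,0]/p[:,2]*f+d['cx'],p[:,1]/p[:,2]*f+d['cy']]
def cloud(d):
    f,M,t=cam(d); v,u=np.mgrid[:384,:512]; z=d['depth']; p=np.dstack([(u-d['cx'])/f*z,(v-d['cy'])/f*z,z]); return (p-t)@M
E
```

```text
(no output)
```

View pics/crop.png

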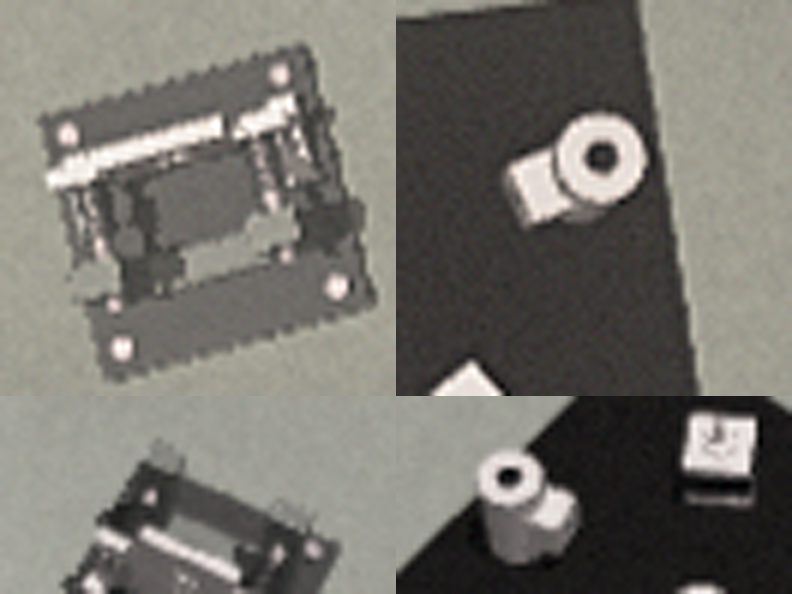

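The crop shows the jig plate (white strip) on the far side of the base, with the posts toward the robot, so the push is toward the robot. The hub's top ring is at crop (602,157), and its boss points left and down to about (520,200). I'll measure using depth.

```bash
python3 - <<'E'
from h import *
np.set_printoptions(precision=4,suppress=True)
def full(x,y,ox,oy): return (x+.5)/6-.5+ox,(y+.5)/6-.5+oy
t=pickle.load(open('pics/top0.pkl','rb'));s=pickle.load(open('pics/scene0.pkl','rb'))
print('jig corners');J=[ray(t,*full(x,y,160,182),.010)[:2] for x,y in[(42,113),(310,45),(378,303),(108,380)]];print(np.array(J))
print('plate top ends z.088',[ray(t,*full(x,y,160,182),.088)[:2] for x,y in[(48,180),(298,100)]])
print('hub top',ray(t,*full(602-396,157,304,146),.066), 'boss top far corners',[ray(t,*full(x-396,y,304,146),.048)[:2] for x,y in[(508,172),(528,226)]])
print('scene hub top',ray(s,*full(510-396,476-396,174,150),.066))
for n,d in(('top',t),('scene',s)):
    C=cloud(d).reshape(-1,3); h=ray(t,*full(206,157,304,146),.066)
    m=np.hypot(*(C-h)[:,:2].T)<.05; P=C[m]
    top=P[P[:,2]>.062]; b=P[(P[:,2]>.043)&(P[:,2]<.052)]
    print(n,'ring',len(top),top.mean(0),(top.min(0)+top.max(0))/2,'boss',len(b),b.mean(0))
    jc=np.mean(J,0); m=np.hypot(*(C[:,:2]-jc).T)<.1; P=C[m]
    p=P[(P[:,2]>.082)&(P[:,2]<.1)]; print(' plate/posts tops',len(p)); 
    np.save(f'pics/j_{n}.npy',P)
    base=P[(P[:,2]>.006)&(P[:,2]<.014)]; print(cv2.minAreaRect(base[:,:2].astype('f')*1000))
    mid=P[(P[:,2]>.05)]; print(len(mid), mid[::max(1,len(mid)//25)])
E
```

```text
jig corners
[[0.5481 0.2336]
 [0.5798 0.1062]
 [0.4577 0.0728]
 [0.4224 0.199 ]]
plate top ends z.088 [array([0.5102, 0.2096]), array([0.5448, 0.1001])]
hub top [ 0.617  -0.2438  0.066 ] boss top far corners [array([ 0.6136, -0.2044]), array([ 0.5886, -0.2128])]
scene hub top [ 0.6181 -0.2422  0.066 ]
top ring 162 [ 0.6158 -0.2438  0.065 ] [ 0.6164 -0.2442  0.0661] boss 76 [ 0.6055 -0.2204  0.0468]
 plate/posts tops 182
((500.40850830078125, 155.68572998046875), (130.34767150878906, 130.19390869140625), 15.580153465270996)
449 [[0.5428 0.1151 0.0643]
 [0.5371 0.1225 0.0676]
 [0.5346 0.1255 0.0658]
 [0.5317 0.1331 0.0682]
 [0.5275 0.1434 0.0847]
 [0.5251 0.1675 0.0837]
 [0.5264 0.12   0.066 ]
 [0.5236 0.1542 0.0698]
 [0.52   0.1679 0.0811]
 [0.5171 0.1802 0.0853]
 [0.5163 0.2014 0.0633]
 [0.5135 0.2064 0.0647]
 [0.5107 0.2085 0.0671]
 [0.5081 0.1954 0.065 ]
 [0.5029 0.2038 0.0633]
 [0.4972 0.1998 0.0681]
 [0.493  0.116  0.0873]
 [0.4903 0.1132 0.088 ]
 [0.4877 0.1081 0.0869]
 [0.485  0.1025 0.0891]
 [0.4837 0.0987 0.0602]
 [0.4786 0.1154 0.0562]
 [0.4724 0.1864 0.088 ]
 [0.4705 0.178 
[... 234 characters left out ...]
5546875), (172.38650512695312, 181.04660034179688), 22.158178329467773)
390 [[0.487  0.1025 0.0892]
 [0.4913 0.1192 0.0935]
 [0.4955 0.1192 0.0854]
 [0.4979 0.1221 0.0784]
 [0.496  0.1222 0.0627]
 [0.5038 0.1204 0.0568]
 [0.4711 0.1903 0.0918]
 [0.466  0.1959 0.0853]
 [0.5338 0.1224 0.0693]
 [0.5424 0.1167 0.0665]
 [0.4766 0.1967 0.0794]
 [0.5336 0.1511 0.0901]
 [0.5411 0.133  0.0709]
 [0.4759 0.1982 0.0666]
 [0.5316 0.1628 0.0882]
 [0.5395 0.1452 0.07  ]
 [0.4897 0.1962 0.0682]
 [0.5311 0.1715 0.0847]
 [0.5407 0.1512 0.0652]
 [0.4994 0.192  0.0618]
 [0.5273 0.1821 0.0791]
 [0.5286 0.1799 0.0712]
 [0.5279 0.1802 0.0636]
 [0.5284 0.1851 0.0634]
 [0.5243 0.1948 0.0632]
 [0.5153 0.2093 0.0626]]
```

```bash
cat >> h.py <<'E'
def to(P,yaw):
    "shift mm in tool axes and turn deg to reach world TCP P with tool x at yaw(deg), pointing down"
    from bench import ctrl
    s=ctrl.get_state(); A=R.from_rotvec(s['tool_rot']); x,y,_=0,0,0
    B=R.from_euler('z',yaw,degrees=True)*R.from_euler('x',180,degrees=True)
    print('pos',s['position'].round(4),'shift',(A.inv().apply(np.array(P)-s['position'])*1000).round(1),'turn',np.degrees((A.inv()*B).as_rotvec()).round(2),'xyaw',np.degrees(np.arctan2(*A.as_matrix()[1::-1,0])).round(2),'F',s['ft_force'].round(2))
E
python3 - <<'E'
from h import *
t=pickle.load(open('pics/top0.pkl','rb'));C=cloud(t).reshape(-1,3)
for y in np.arange(-.8,-.4,.05):
    m=(abs(C[:,1]-y)<.025)&(C[:,0]>.2)&(C[:,0]<.7); print(y.round(2),C[m,2].max().round(3) if m.any() else None)
to([.6175,-.243,.17],114.4)
E
```

```text
-0.8 None
-0.75 0.005
-0.7 0.005
-0.65 0.171
-0.6 0.173
-0.55 0.242
-0.5 0.335
-0.45 0.068
pos [ 0.2664 -0.5923  0.2216] shift [ 463.5 -174.4   51.8] turn [-8.000e-02 -7.000e-02 -9.017e+01] xyaw 24.23 F [-0.45  1.01  0.82]
```

```bash
python3 -m jog '[[[0,0,-40,0,0,0,70],[50,-18,-45,0,0,-8,70],[100,-36,-45,0,0,-16,70],[145,-54,-45,0,0,-24,70],[190,-72,-45,0,0,-32,70],[235,-90,-45,0,0,-40,70],[280,-106,-30,0,0,-48,70],[325,-122,-20,0,0,-56,70],[370,-139,-10,0,0,-64,70],[400,-150,0,0,0,-70,70]]]' 50; python3 -c "
from h import *
to([.6175,-.243,.14],114.4)"
```

```text
time: 1.1
position: [0.5723, -0.2874, 0.2218]
tool_rot: [-2.127, -2.311, -0.003]
ft_force: [-0.3, 0.9, -0.3]
grip_width: 0.807
grip_force: 0.0
pos [ 0.5723 -0.2874  0.2218] shift [40.3 48.7 81.9] turn [  0.06  -0.11 -19.64] xyaw 94.76 F [-0.26  0.88 -0.28]
```

```bash
python3 -m jog '[[[20,24,20,0,0,-8,70],[40,49,50,0,0,-16,70],[40,49,82,0,0,-19.6,70],[40,49,82,0,0,-19.6,70],[40,49,82,0,0,-19.6,70]]]' 50; python3 - <<'E'
from h import *
from bench import ctrl
to([.6175,-.243,.015],114.4)
L=[]
for n,c in(('top',None),('scene',None)):
    d=ctrl.get_image(n);pickle.dump(d,open(f'pics/{n}1.pkl','wb'))
    u,v=proj(d,[.6175,-.243,.06])[0].astype(int); print(n,u-30,v-40)
    L.append(cv2.resize(d['image'][v-40:v+40,u-30:u+30,::-1],None,fx=6,fy=6,interpolation=cv2.INTER_CUBIC))
cv2.imwrite('pics/v1.png',np.hstack(L))
E
```

```text
time: 1.6
position: [0.615, -0.2493, 0.1402]
tool_rot: [-1.718, -2.628, 0.002]
ft_force: [-0.1, -1.0, 0.7]
grip_width: 0.803
grip_force: 0.0
pos [ 0.615  -0.2493  0.1402] shift [  4.6   5.  125.2] turn [-0.1  -0.05 -0.73] xyaw 113.67 F [-0.07 -1.03  0.72]
top 307 131
scene 162 123
```

View pics/v1.png

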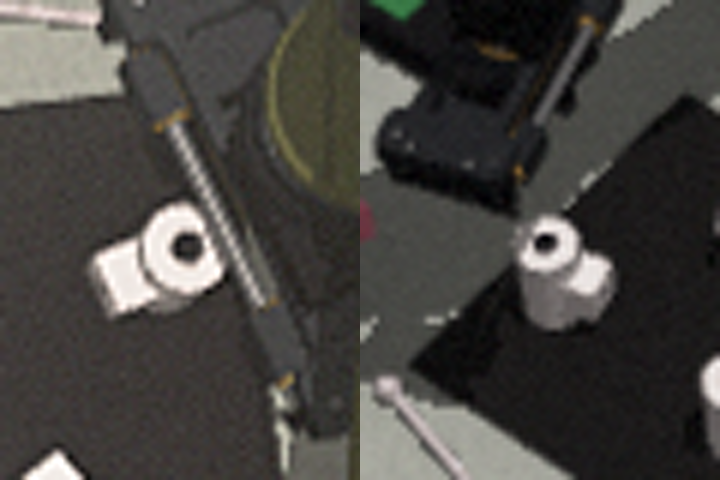

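The hub is visible in both views, with its boss still pointing left and down. The gripper looks offset up and to the right, so I'll check that against projected points before descending.

```bash
python3 - <<'E'
from h import *
from bench import ctrl
s=ctrl.get_state();A=R.from_rotvec(s['tool_rot'])
for n,ox,oy,X in(('top',307,131,0),('scene',162,123,360)):
    d=pickle.load(open(f'pics/{n}1.pkl','rb'))
    f=lambda p:((proj(d,p)-[ox,oy])*6+[X,0]).round(0).tolist()
    for nm,l in (('tcp',[0,0,0]),('tipL',[0,.04,0]),('tipR',[0,-.04,0]),('body',[0,0,-.07]),('b+x',[.037,0,-.07]),('b+y',[0,.095,-.07]),('b-y',[0,-.095,-.07])):
        print(n,nm,f(s['position']+A.apply(l)))
    C=cloud(d); P=C[oy:oy+80,ox:ox+60].reshape(-1,3)
    g=P[(P[:,2]>.1)]; print(len(g),g[:,2].min() if len(g) else 0, np.percentile(g,[1,50,99],axis=0).round(3))
E
```

```text
top tcp [[237.0, 213.0]]
top tipL [[195.0, 127.0]]
top tipR [[279.0, 300.0]]
top body [[277.0, 178.0]]
top b+x [[190.0, 216.0]]
top b+y [[170.0, -41.0]]
top b-y [[387.0, 402.0]]
1939 0.13654668604547035 [[ 0.475 -0.263  0.193]
 [ 0.597 -0.221  0.253]
 [ 0.676 -0.179  0.557]]
scene tcp [[523.0, 153.0]]
scene tipL [[495.0, 205.0]]
scene tipR [[551.0, 102.0]]
scene body [[510.0, 76.0]]
scene b+x [[572.0, 94.0]]
scene b+y [[439.0, 205.0]]
scene b-y [[578.0, -44.0]]
823 0.1386310230804555 [[ 0.557 -0.263  0.148]
 [ 0.651 -0.224  0.253]
 [ 1.171  0.548  1.385]]
```

The projections agree with the picture, so I'll descend and grip.

```bash
python3 -m jog '[[[3,3,0,0,0,-0.7,70],[3,3,30,0,0,-0.7,70],[3,3,60,0,0,-0.7,70],[3,3,85,0,0,-0.7,70],[3,3,105,0,0,-0.7,70],[3,3,118,0,0,-0.7,70],[3,3,123,0,0,-0.7,70],[3,3,123,0,0,-0.7,70],[3,3,123,0,0,-0.7,70]]]' 50; python3 -c "
from h import *
to([.6175,-.243,.016],114.4)"
```

```text
time: 2.6
position: [0.6184, -0.2448, 0.019]
tool_rot: [1.698, 2.641, 0.0]
ft_force: [1.0, 0.1, 0.1]
grip_width: 0.805
grip_force: 0.0
pos [ 0.6184 -0.2448  0.019 ] shift [ 2.  -0.1  3. ] turn [0.08 0.1  0.12] xyaw 114.52 F [0.96 0.08 0.15]
```

```bash
python3 -m jog '[[[1.5,0,3,0,0,0,70],[1.5,0,3,0,0,0,60],[1.5,0,3,0,0,0,50],[1.5,0,3,0,0,0,40],[1.5,0,3,0,0,0,30],[1.5,0,3,0,0,0,30],[1.5,0,3,0,0,0,30],[1.5,0,3,0,0,0,30],[1.5,0,3,0,0,0,30]]]' 50; python3 -m jog '[[[0,0,-5,0,0,0,30],[0,0,-20,0,0,0,30],[0,0,-45,0,0,0,30],[0,0,-80,0,0,0,30],[0,0,-100,0,0,0,30],[0,0,-105,0,0,0,30],[0,0,-105,0,0,0,30]]]'; python3 -c "
from h import *
to([.60,.18,.12],195.4)"
```

```text
time: 3.5
position: [0.6172, -0.243, 0.0147]
tool_rot: [1.698, 2.642, 0.001]
ft_force: [1.5, -0.0, 1.3]
grip_width: 0.454
grip_force: 50.0
time: 4.2
position: [0.6169, -0.2433, 0.1206]
tool_rot: [1.698, 2.641, -0.0]
ft_force: [0.4, 0.4, -2.8]
grip_width: 0.453
grip_force: 50.0
pos [ 0.6169 -0.2433  0.1206] shift [3.921e+02 1.603e+02 2.000e-01] turn [-3.000e-02  9.000e-02 -8.088e+01] xyaw 114.52 F [ 0.45  0.43 -2.79]
```

```bash
python3 -m jog '[[[20,10,0,0,0,-4,30],[60,25,0,0,0,-12,30],[105,43,0,0,0,-20,30],[150,62,0,0,0,-28,30],[195,80,0,0,0,-36,30],[240,98,0,0,0,-44,30],[285,116,0,0,0,-52,30],[330,135,0,0,0,-60,30],[365,150,0,0,0,-68,30],[385,158,0,0,0,-74,30]]]'; python3 -m jog '[[[0,0,0,0,0,-4,30],[0,0,0,0,0,-6.9,30],[0,0,0,0,0,-6.9,30],[0,0,0,0,0,-6.9,30],[0,0,0,0,0,-6.9,30]]]'; python3 - <<'E'
from h import *
to([.603,.183,.0407],195.4)
E
```

```text
time: 5.2
position: [0.5982, 0.1775, 0.118]
tool_rot: [0.249, -3.129, -0.003]
ft_force: [0.8, 0.1, -1.6]
grip_width: 0.452
grip_force: 50.0
time: 5.7
position: [0.6003, 0.1723, 0.1188]
tool_rot: [0.419, -3.112, 0.0]
ft_force: [0.2, 0.0, -2.7]
grip_width: 0.45
grip_force: 50.0
pos [0.6003 0.1723 0.1188] shift [-5.5  9.6 78.1] turn [-0.   -0.07 -0.05] xyaw -164.65 F [ 0.15  0.05 -2.66]
```

```bash
python3 -m jog '[[[-5,9,10,0,0,0,30],[-5,9,30,0,0,0,30],[-5,9,50,0,0,0,30],[-5,9,66,0,0,0,30],[-5,9,75,0,0,0,30],[-5,9,78,0,0,0,30],[-5,9,78,0,0,0,30],[-5,9,78,0,0,0,30]]]'; python3 - <<'E'
from h import *
from bench import ctrl
to([.603,.183,.0407],195.4)
L=[]
for n in('top','scene'):
    d=ctrl.get_image(n);pickle.dump(d,open(f'pics/{n}2.pkl','wb'))
    u,v=proj(d,[.56,.17,.06])[0].astype(int); print(n,u-33,v-38)
    L.append(cv2.resize(d['image'][v-38:v+38,u-33:u+33,::-1],None,fx=6,fy=6,interpolation=cv2.INTER_CUBIC))
cv2.imwrite('pics/v2.png',np.hstack(L))
E
```

```text
time: 6.5
position: [0.6037, 0.1832, 0.0424]
tool_rot: [-0.421, 3.112, 0.0]
ft_force: [1.0, -0.4, -2.4]
grip_width: 0.45
grip_force: 50.0
pos [0.6037 0.1832 0.0424] shift [0.7 0.  1.7] turn [0.   0.08 0.02] xyaw -164.58 F [ 0.99 -0.42 -2.36]
top 152 155
scene 256 184
```

View pics/v2.png

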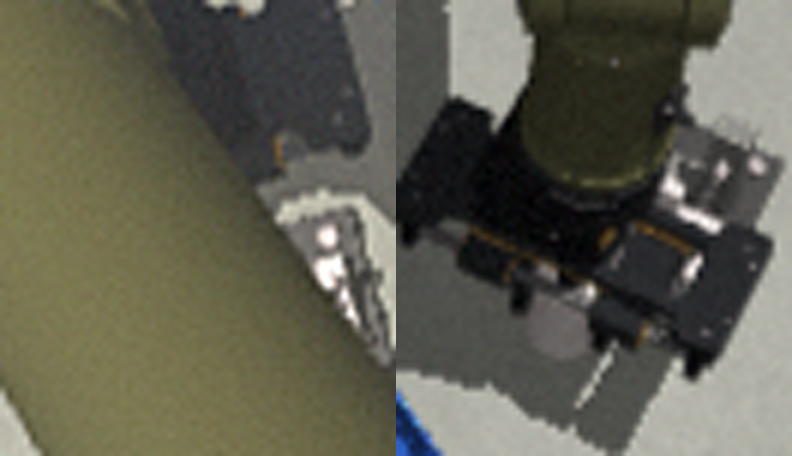

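Both views are mostly blocked: in the scene view only the back of the hub shows between the pads, at about (560,330), with the gripper body above it. I'll fit the jig more exactly in the first pictures, and check the camera bias against the gripper's known pose.

```bash
cat > fit.py <<'E'
from h import *
from scipy.optimize import least_squares
np.set_printoptions(precision=4,suppress=True)
S=np.array([[a,b,c] for a in(-.065,.065) for b in(-.065,.065) for c in(0,.01)])
def hull(d,p):
    W=R.from_euler('z',p[2]).apply(S)+[p[0],p[1],0]
    return cv2.convexHull(proj(d,W).astype('f'))[:,0].astype(float)
def edges(d,p,w=3.):
    g=cv2.GaussianBlur(cv2.cvtColor(d['image'],cv2.COLOR_RGB2GRAY),(0,0),.7).astype('f'); H=hull(d,p); c=H.mean(0); out=[]
    for a,b in zip(H,np.roll(H,-1,0)):
        if np.linalg.norm(b-a)<12: continue
        t=(b-a)/np.linalg.norm(b-a); n=np.array([t[1],-t[0]]); n*=np.sign(n@((a+b)/2-c))
        for k in np.linspace(.06,.94,60):
            q=a+k*(b-a); s=np.arange(-w,w+.01,.25); P=(q+s[:,None]*n).astype('f')
            v=cv2.remap(g,P[None,:,0].copy(),P[None,:,1].copy(),cv2.INTER_LINEAR)[0]; gr=np.gradient(v)
            i=gr.argmax()
            if 1<i<len(s)-2 and gr[i]>5: out.append((q+s[i]*n,n))
    return out
def sd(d,p,E):
    H=hull(d,p).astype('f')
    return np.array([-cv2.pointPolygonTest(H.reshape(-1,1,2),(float(q[0]),float(q[1])),True) for q,_ in E])
def fit(d,p):
    for i in range(12):
        E=edges(d,p,4 if i<4 else 2.5); r=least_squares(lambda x:sd(d,x,E),p,loss='soft_l1',f_scale=.3,x_scale=[.001,.001,.01],diff_step=1e-3); p=r.x
    return p,len(E),np.median(abs(sd(d,p,E)))
if __name__=='__main__':
    xs={}
    for n in('top','scene'):
        d=pickle.load(open(f'pics/{n}0.pkl','rb')); f,M,t=cam(d); print(n,'cam at',-M.T@t)
        p,k,m=fit(d,[.501,.1545,np.radians(15.4)]); xs[n]=p; e=np.array([np.cos(p[2]),np.sin(p[2])])
        print(p[:2],np.degrees(p[2]),k,m,'face',p[:2]+.03*e)
    d=pickle.load(open('pics/scene2.pkl','rb')); im=cv2.resize(d['image'][:,:,::-1],None,fx=6,fy=6,interpolation=cv2.INTER_CUBIC)
    P=np.array([.6037,.1832,.0424]);A=R.from_rotvec([-.421,3.112,0])
    dot=lambda l,c:cv2.circle(im,tuple((proj(d,P+A.apply(l))[0]*6+2.5).astype(int).tolist()),2,c,-1)
    for y in(-.095,.095):
        for x in(-.0375,.0375): dot([x,y,-.07],(0,255,0))
        for z in np.linspace(-.07,-.15,9): dot([-.0375,y,z],(0,255,255))
    for y in(-.02,.02):
        for z in np.linspace(.013,-.051,9): dot([0,y,z],(0,0,255))
    cv2.imwrite('pics/v3.png',im[184*6:184*6+480,250*6:250*6+480])
E
python3 fit.py
```

```text
top cam at [ 0.4364 -0.0424  1.0594]
[0.501  0.1545] 15.462055655978979 219 0.2561374892121369 face [0.53   0.1625]
scene cam at [1.1714 0.548  1.3845]
[0.5042 0.158 ] 15.435580673092176 234 0.2297837624623907 face [0.5331 0.166 ]
```

View pics/v3.png

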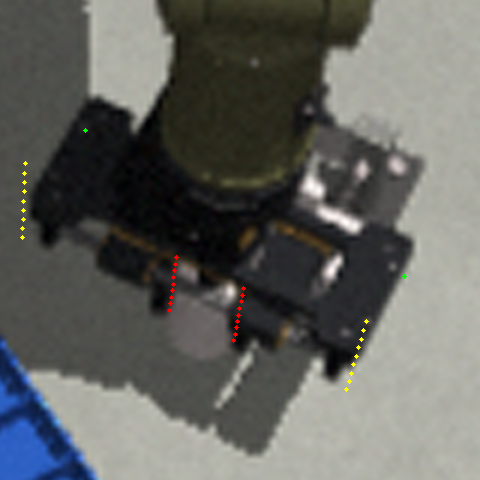

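The overlay shows the predicted hub edges (red) within about 1 px of the hub blob centred near (201,335). I'll fit the hub's visible lower arc to get the scene camera's lateral bias.

```bash
cat > hubfit.py <<'E'
from fit import *
def hubfit(d,P,dbg=0):
    zc=P[2]+.0193; an=np.linspace(0,2*np.pi,72,endpoint=False)
    cyl=np.array([[.02*np.cos(a),.02*np.sin(a),z] for a in an for z in(-.032,.032)])
    hl=lambda p:cv2.convexHull(proj(d,cyl+[p[0],p[1],zc]).astype('f'))
    g=cv2.GaussianBlur(cv2.cvtColor(d['image'],cv2.COLOR_RGB2GRAY),(0,0),.6).astype('f'); p=np.array(P[:2])
    for it in range(8):
        H=hl(p)[:,0].astype(float); c=H.mean(0); E=[]
        for a,b in zip(H,np.roll(H,-1,0)):
            L=np.linalg.norm(b-a); t=(b-a)/L; n=np.array([t[1],-t[0]]); n*=np.sign(n@((a+b)/2-c))
            for k in np.arange(.1,L,.2)/L:
                q=a+k*(b-a)
                if q[1]<c[1]+2.5: continue     # lower part only, clear of the pads
                s=np.arange(-2.5,2.51,.25); Q=(q+s[:,None]*n).astype('f')
                v=cv2.remap(g,Q[None,:,0].copy(),Q[None,:,1].copy(),cv2.INTER_LINEAR)[0]; gr=-np.gradient(v); i=gr.argmax()
                if 1<i<len(s)-2 and gr[i]>3: E.append(q+s[i]*n)
        f=lambda x:np.array([-cv2.pointPolygonTest(hl(x),(float(q[0]),float(q[1])),True) for q in E])
        p=least_squares(f,p,loss='soft_l1',f_scale=.3,diff_step=1e-3).x
    return p,len(E),np.median(abs(f(p)))
if __name__=='__main__':
    P=np.array([.6037,.1832,.0424]); d=pickle.load(open('pics/scene2.pkl','rb'))
    p,k,m=hubfit(d,P); D=(p-P[:2])*1000; yw=np.radians(15.45)
    print(p,k,m,'bias mm world',D,'outward',D@[np.cos(yw),np.sin(yw)],'y_j',D@[np.sin(yw),-np.cos(yw)])
    for n in('top','scene'):
        d=pickle.load(open(f'pics/{n}0.pkl','rb'))
        for p0 in([.505,.151,.25],[.498,.158,.29]): print(n,fit(d,p0))
E
python3 hubfit.py
```

```text
[0.6092 0.181 ] 40 0.3723019450874733 bias mm world [ 5.4941 -2.1922] outward 4.711550741273937 y_j 3.576617762147662
top (array([0.5009, 0.1546, 0.2701]), 220, np.float64(0.26302902101570946))
top (array([0.501 , 0.1546, 0.27  ]), 219, np.float64(0.27054513248468254))
scene (array([0.504 , 0.1579, 0.2665]), 234, np.float64(0.22325236577782448))
scene (array([0.5041, 0.158 , 0.2668]), 234, np.float64(0.22610471674034155))
```

The arc fit is too coarse: the two cameras differ by 2.5 mm laterally, and 1 px is nearly 4 mm. A light touch of the held hub on the fixed side edge of the jig base will give the lateral position in robot terms. The pads centre the hub laterally, so its axis is at the TCP. I'll work out the pre-touch pose.

```bash
python3 - <<'E'
from h import *
e=np.array([np.cos(np.radians(15.45)),np.sin(np.radians(15.45))]);yj=np.array([e[1],-e[0]])
F=np.array([.5315,.1643]); p=F+.030*e+.097*yj
to([*p,.0212],195.45)
C=np.load('pics/j_top.npy'); q=(C[:,:2]-F); a=-q@e; b=q@yj
for lo,hi in((-40,-28),(-28,-12),(-12,0),(0,12)):
    m=(a*1e3>lo)&(a*1e3<hi)&(b>.03)&(b<.07); print(lo,hi,C[m,2].max().round(3),np.percentile(C[m,2],90).round(3))
m=(a>-.02)&(a<.015); print('max z plate zone',np.sort(C[m,2])[-5:].round(3))
E
```

```text
pos [0.6038 0.1831 0.0425] shift [ 44.7 -95.8  21.3] turn [-0.01  0.09 -0.03] xyaw -164.58 F [ 0.4  -0.13 -0.89]
-40 -28 0.012 0.009
-28 -12 0.015 0.013
-12 0 0.024 0.023
0 12 0.081 0.066
max z plate zone [0.09  0.09  0.09  0.091 0.091]
```

```bash
python3 -m jog '[[[0,-25,0,0,0,0,30],[0,-65,0,0,0,0,30],[5,-90,0,0,0,0,30],[25,-96,0,0,0,0,30],[40,-96,5,0,0,0,30],[45,-96,14,0,0,0,30],[45,-96,20,0,0,0,30],[45,-96,21,0,0,0,30],[45,-96,21,0,0,0,30]]]'; python3 - <<'E'
from h import *
to([.5862,.0788,.0212],195.45)
E
```

```text
time: 7.5
position: [0.5858, 0.079, 0.0204]
tool_rot: [-0.423, 3.113, 0.001]
ft_force: [-0.0, -0.1, -1.4]
grip_width: 0.454
grip_force: 50.0
pos [0.5858 0.079  0.0204] shift [-0.3 -0.3 -0.8] turn [0.03 0.02 0.02] xyaw -164.53 F [-0.01 -0.11 -1.38]
```

```bash
for i in 1; do python3 -m jog '[[[0,3,-0.5,0,0,0,30],[0,6,-0.5,0,0,0,30],[0,7,-0.5,0,0,0,30],[0,8,-0.5,0,0,0,30],[0,8,-0.5,0,0,0,30]]]' | sed -n 1,4p; python3 -m jog '[[[0,0.5,0,0,0,0,30],[0,1,0,0,0,0,30],[0,1,0,0,0,0,30]]]' | sed -n 1,4p; done
```

```text
time: 8.0
position: [0.5831, 0.0863, 0.0211]
tool_rot: [-0.422, 3.113, -0.0]
ft_force: [0.1, -0.5, -2.0]
time: 8.3
position: [0.5828, 0.087, 0.021]
tool_rot: [0.422, -3.113, 0.0]
ft_force: [-0.2, 0.2, -2.5]
```

```bash
python3 -m jog '[[[0,0.5,0,0,0,0,30],[0,1,0,0,0,0,30],[0,1,0,0,0,0,30]]]' | sed -n 2,4p; python3 -m jog '[[[0,0.5,0,0,0,0,30],[0,1,0,0,0,0,30],[0,1,0,0,0,0,30]]]' | sed -n 2,4p
```

```text
position: [0.5826, 0.088, 0.021]
tool_rot: [-0.422, 3.113, -0.0]
ft_force: [-0.2, -0.0, -2.6]
position: [0.5823, 0.089, 0.021]
tool_rot: [0.422, -3.113, 0.0]
ft_force: [-0.0, -0.3, -2.6]
```

```bash
python3 -m jog '[[[0,0.5,0,0,0,0,30],[0,1,0,0,0,0,30],[0,1,0,0,0,0,30]]]' | sed -n 2,4p; python3 -m jog '[[[0,0.5,0,0,0,0,30],[0,0.8,0,0,0,0,30],[0,0.8,0,0,0,0,30]]]' | sed -n 2,4p
```

```text
position: [0.582, 0.09, 0.021]
tool_rot: [-0.422, 3.113, 0.0]
ft_force: [-0.3, 0.3, -2.4]
position: [0.5819, 0.0904, 0.021]
tool_rot: [-0.421, 3.113, -0.001]
ft_force: [-0.2, -0.3, -2.2]
```

```bash
python3 -m jog '[[[0,0.5,0,0,0,0,30],[0,0.8,0,0,0,0,30],[0,0.8,0,0,0,0,30]]]' | sed -n 2,4p; python3 -m jog '[[[0,0.5,0,0,0,0,30],[0,0.8,0,0,0,0,30],[0,0.8,0,0,0,0,30]]]' | sed -n 2,4p
```

```text
position: [0.5819, 0.0906, 0.021]
tool_rot: [-0.421, 3.113, -0.002]
ft_force: [1.1, -1.9, -1.7]
position: [0.5818, 0.0907, 0.021]
tool_rot: [-0.42, 3.113, -0.003]
ft_force: [1.3, -3.6, -2.2]
```

Contact: the force rises at lateral TCP (.5819,.0905), which puts the jig centreline within 0.4 mm of the two-camera mean. I'll back off, then refine the boss's yaw at the grasp with a silhouette fit of the hub in the first pictures.

```bash
python3 -m jog '[[[0,-4,0,0,0,0,30],[0,-12,0,0,0,0,30],[-5,-12,-8,0,0,0,30],[-25,-12,-20,0,0,0,30],[-45,-12,-20,0,0,0,30],[-45,-12,-20,0,0,0,30]]]'; cat > yaw.py <<'E'
from h import *
from scipy.optimize import minimize
an=np.linspace(0,2*np.pi,60); cyl=np.array([[.02*np.cos(a),.02*np.sin(a),z] for a in an for z in(.002,.066)])
box=np.array([[x,y,z] for x in(.0,.036) for y in(-.014,.014) for z in(.02,.048)])
for n in('top','scene'):
    d=pickle.load(open(f'pics/{n}0.pkl','rb')); u,v=proj(d,[.6165,-.232,.04])[0].astype(int)
    g=d['image'][v-18:v+18,u-18:u+18].mean(2)
    def ren(p,K=8):
        m=np.zeros((36*K,36*K),np.uint8); B=R.from_euler('z',p[2])
        for W in(cyl,box):
            h=cv2.convexHull(((proj(d,B.apply(W)+[p[0],p[1],0])-[u-18,v-18]+.5)*K).astype('f'))
            cv2.fillConvexPoly(m,h.round().astype(int),255)
        return cv2.resize(m,(36,36),interpolation=cv2.INTER_AREA)/255.
    near=cv2.dilate((ren([.617,-.243,2.0])>0).astype('u1'),np.ones((5,5)))>0
    for thr in(75,90,110):
        o=np.clip((g-thr+20)/40,0,1)
        f=lambda p:((ren([.617+p[0]/1e3,-.243+p[1]/1e3,np.radians(114+p[2])])-o)[near]**2).sum()
        best=min((minimize(f,[0,0,a],method='Nelder-Mead',options=dict(initial_simplex=[[0,0,a],[2,0,a],[0,2,a],[0,0,a+6]])) for a in(-5,0,4)),key=lambda r:r.fun)
        print(n,thr,best.x.round(2),round(best.fun,2))
E
python3 yaw.py
```

```text
time: 10.7
position: [0.631, 0.0943, 0.0425]
tool_rot: [-0.421, 3.109, 0.004]
ft_force: [-0.8, 1.0, -2.0]
grip_width: 0.449
grip_force: 50.0
top 75 [ 0.92 -0.43 -3.59] 22.65
top 90 [ 1.07 -0.72 -2.85] 23.08
top 110 [ 1.54 -0.85 -1.83] 40.01
scene 75 [-0.34 -1.91 -5.17] 60.89
scene 90 [ -6.06 -11.96 -20.44] 61.68
scene 110 [-11.46 -21.45 -30.05] 65.67
```

```bash
python3 - <<'E'
from h import *
to([.5758,.1770,.0407],197.5)
E
```

```text
pos [0.631  0.0943 0.0425] shift [31.2 94.4  1.8] turn [ 0.1   0.26 -2.08] xyaw -164.58 F [-0.77  0.98 -2.  ]
```

```bash
python3 -m jog '[[[0,15,1,0,0,0,30],[0,45,1.5,0,0,-1,30],[0,75,1.5,0,0,-2,30],[5,92,1.5,0,0,-2,30],[18,94.5,1.5,0,0,-2,30],[28,94.5,1.5,0,0,-2,30],[31,94.5,1.5,0,0,-2,30],[31,94.5,1.5,0,0,-2,30],[31,94.5,1.5,0,0,-2,30]]]' >/dev/null; cat > st.py <<'E'
from h import *
from bench import ctrl
def rep():
    s=ctrl.get_state(); e=np.array([np.cos(np.radians(15.45)),np.sin(np.radians(15.45))]);yj=np.array([e[1],-e[0]])
    A=R.from_rotvec(s['tool_rot']).as_matrix(); p=s['position'];F=s['ft_force'];T=s['torque']
    print('t%.1f'%s['time'],'out(hub36) %.1f lat %.1f z %.1f'%((p[:2]@e-.5561-.036)*1e3,(p[:2]@yj+.0172)*1e3,p[2]*1e3),'yaw %.2f'%(np.degrees(np.arctan2(A[1,0],A[0,0]))%360),'tilt',np.degrees(A[:2,2]).round(2),'push %.2f lat %.2f z %.2f'%(F[:2]@e,F[:2]@yj,F[2]),'T out,lat,z',np.round([T[:2]@e,T[:2]@yj,T[2]],3),'grip',round(s['grip_width']*87,1))
rep()
E
python3 st.py; python3 -m jog '[[[0,0,0,0,0,0,30],[0,0,0,0,0,0,30]]]'>/dev/null; python3 st.py
```

```text
t11.6 out(hub36) 7.3 lat 1.9 z 39.7 yaw 197.33 tilt [ 0.05 -0.02] push -0.33 lat -0.39 z -2.88 T out,lat,z [0.077 0.228 0.014] grip 39.2
t11.8 out(hub36) 7.3 lat 1.0 z 39.5 yaw 197.38 tilt [0.01 0.01] push -1.15 lat 0.06 z -2.30 T out,lat,z [0.076 0.131 0.005] grip 39.0
```

```bash
python3 -m jog '[[[1,1,-1.2,0,0,0,30],[2,1.1,-1.2,0,0,0,30],[3,1.1,-1.2,0,0,0,30],[4,1.1,-1.2,0,0,0,30],[4,1.1,-1.2,0,0,0,30],[4,1.1,-1.2,0,0,0,30]]]'>/dev/null; python3 st.py;  python3 -m jog '[[[1,0,0,0,0,0,30],[2,0,0,0,0,0,30],[2,0,0,0,0,0,30],[2,0,0,0,0,0,30]]]'>/dev/null; python3 st.py
```

```text
t12.4 out(hub36) 2.9 lat -0.1 z 40.7 yaw 197.42 tilt [ 0.   -0.01] push -0.50 lat 0.14 z -1.60 T out,lat,z [ 0.055  0.143 -0.026] grip 39.0
t12.8 out(hub36) 0.9 lat -0.1 z 40.7 yaw 197.42 tilt [ 0.   -0.01] push -0.08 lat -0.56 z -3.15 T out,lat,z [ 0.079  0.162 -0.026] grip 39.5
```

```bash
python3 -m jog '[[[1,0,0,0,0,0,30],[2,0,0,0,0,0,30],[2,0,0,0,0,0,30],[2,0,0,0,0,0,30]]]'>/dev/null; python3 st.py;python3 -m jog '[[[1,0,0,0,0,0,30],[2,0,0,0,0,0,30],[2,0,0,0,0,0,30],[2,0,0,0,0,0,30]]]'>/dev/null; python3 st.py
```

```text
t13.2 out(hub36) -0.9 lat -0.1 z 40.8 yaw 197.43 tilt [0.03 0.01] push 1.58 lat 0.19 z -2.89 T out,lat,z [0.132 0.416 0.027] grip 39.3
t13.6 out(hub36) -2.7 lat -0.1 z 40.8 yaw 197.43 tilt [0.05 0.02] push 3.04 lat -1.06 z -3.32 T out,lat,z [ 0.251  0.915 -0.029] grip 39.2
```

```bash
python3 -m jog '[[[1,0,0,0,0,0,30],[2,0,0,0,0,0,30],[3,0,0,0,0,0,30],[4,0,0,0,0,0,30],[5,0,0,0,0,0,30],[5,0,0,0,0,0,30]]]'>/dev/null; for i in 1 2 3; do python3 -m jog '[[[5,0,0,0,0,0,30]]]' >/dev/null; python3 st.py; done
```

```text
t14.3 out(hub36) -10.3 lat -0.1 z 41.3 yaw 197.44 tilt [0.31 0.17] push 11.59 lat -1.38 z -8.41 T out,lat,z [0.431 2.714 0.113] grip 39.2
t14.4 out(hub36) -14.1 lat -0.0 z 41.6 yaw 197.44 tilt [0.47 0.25] push 15.43 lat -1.79 z -11.56 T out,lat,z [0.54  3.53  0.067] grip 39.0
t14.5 out(hub36) -17.5 lat -0.0 z 42.1 yaw 197.45 tilt [0.66 0.33] push 18.82 lat -2.47 z -12.39 T out,lat,z [0.629 4.287 0.111] grip 39.1
```

I made a mistake there: each call's shift is relative to the last command, so the repeats added up. Backing off now.

```bash
python3 -m jog '[[[-14,0,0,0,0,0,30],[-14,0,0,0,0,0,30],[-14,0,0,0,0,0,30],[-14,0,0,0,0,0,30]]]' >/dev/null; python3 st.py; for i in 1 2 3; do python3 -m jog '[[[0,0,0,0,0,0,30]]]' >/dev/null; python3 st.py; done
```

```text
t14.9 out(hub36) -6.7 lat 0.4 z 41.9 yaw 197.42 tilt [0.27 0.07] push 7.59 lat -0.20 z -2.43 T out,lat,z [0.083 1.641 0.002] grip 39.6
t15.0 out(hub36) -6.7 lat 0.4 z 41.9 yaw 197.42 tilt [0.28 0.07] push 6.46 lat 0.16 z -2.35 T out,lat,z [0.116 1.663 0.052] grip 39.2
t15.1 out(hub36) -6.7 lat 0.4 z 41.9 yaw 197.42 tilt [0.28 0.07] push 7.99 lat -1.08 z -1.86 T out,lat,z [0.11  1.67  0.072] grip 39.6
t15.2 out(hub36) -6.8 lat 0.4 z 41.9 yaw 197.42 tilt [0.28 0.07] push 7.08 lat -0.21 z -1.88 T out,lat,z [0.125 1.636 0.084] grip 39.2
```

```bash
python3 -m jog '[[[-5,0,0,0,0,0,30],[-11,0,0,0,0,0,30],[-11,0,0,0,0,0,30],[-11,0,0,0,0,0,30],[-11,0,0,0,0,0,30]]]' >/dev/null; cat > avg.py <<'E'
import subprocess,st
E
for i in 1 2 3 4; do python3 -m jog '[[[0,0,0,0,0,0,30]]]' >/dev/null; python3 st.py; done; python3 - <<'E'
from h import *
from bench import ctrl
d=ctrl.get_image('scene');pickle.dump(d,open('pics/scene3.pkl','wb'))
u,v=proj(d,[.56,.17,.06])[0].astype(int)
cv2.imwrite('pics/v4.png',cv2.resize(d['image'][v-35:v+35,u-40:u+40,::-1],None,fx=8,fy=8,interpolation=cv2.INTER_CUBIC))
E
```

```text
t15.8 out(hub36) 1.2 lat -0.2 z 40.4 yaw 197.44 tilt [-0.07 -0.03] push 0.28 lat -0.21 z -2.35 T out,lat,z [ 0.047  0.133 -0.002] grip 39.5
t15.9 out(hub36) 1.5 lat -0.2 z 40.6 yaw 197.43 tilt [-0.03 -0.02] push 0.02 lat 0.08 z -2.01 T out,lat,z [0.073 0.167 0.01 ] grip 39.3
t16.0 out(hub36) 1.7 lat -0.1 z 40.7 yaw 197.43 tilt [-0.01 -0.01] push 0.16 lat 0.51 z -2.31 T out,lat,z [ 0.059  0.126 -0.062] grip 39.4
t16.1 out(hub36) 1.8 lat -0.1 z 40.7 yaw 197.42 tilt [-0.   -0.01] push -0.71 lat -0.60 z -2.34 T out,lat,z [ 0.088  0.169 -0.001] grip 38.9
```

View pics/v4.png

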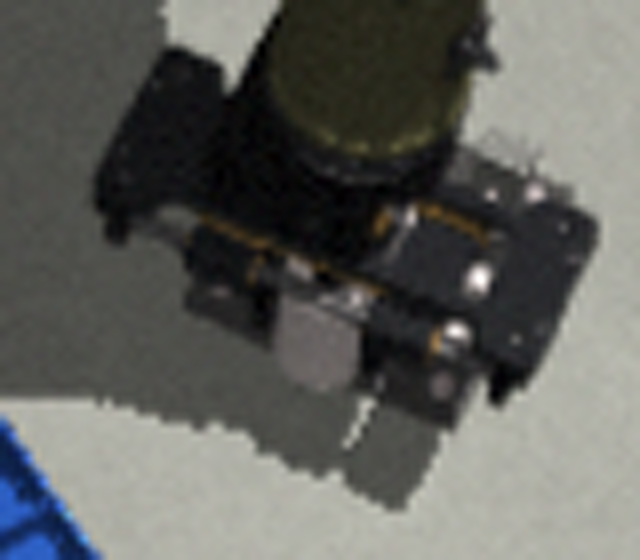

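```bash
python3 -m jog '[[[0,0,0,0,0,-2,30],[2,0,0,0,0,-2,30],[4,0,0,0,0,-2,30],[6,0,0.2,0,0,-2,30],[8,0,0.3,0,0,-2,30],[8,0,0.3,0,0,-2,30],[8,0,0.3,0,0,-2,30]]]' >/dev/null; for i in 1 2 3 4; do python3 st.py;  python3 -m jog '[[[0,0,0,0,0,0,30]]]' >/dev/null; done; python3 -m jog '[[[0,0,0,0,0,1,30],[0,0,0,0,0,2,30],[0,0,0,0,0,2,30]]]' >/dev/null; for i in 1 2 3 4; do python3 st.py;  python3 -m jog '[[[0,0,0,0,0,0,30]]]' >/dev/null; done
```

```text
t16.9 out(hub36) -5.1 lat -0.1 z 40.9 yaw 199.41 tilt [0.13 0.06] push 5.21 lat -1.07 z -3.95 T out,lat,z [ 0.199  1.262 -0.158] grip 39.2
t16.9 out(hub36) -5.0 lat -0.0 z 40.8 yaw 199.41 tilt [0.12 0.06] push 4.34 lat -0.70 z -3.94 T out,lat,z [ 0.204  1.193 -0.119] grip 39.4
t17.1 out(hub36) -5.0 lat -0.0 z 40.9 yaw 199.41 tilt [0.13 0.06] push 5.60 lat -0.60 z -3.82 T out,lat,z [ 0.225  1.23  -0.121] grip 39.0
t17.1 out(hub36) -5.0 lat -0.1 z 40.9 yaw 199.41 tilt [0.13 0.06] push 3.92 lat -0.51 z -3.90 T out,lat,z [ 0.204  1.205 -0.13 ] grip 39.3
t17.6 out(hub36) -4.9 lat 1.1 z 40.8 yaw 197.36 tilt [ 0.15 -0.03] push 3.88 lat 1.68 z -3.72 T out,lat,z [-0.167  1.342  0.077] grip 39.3
t17.6 out(hub36) -4.9 lat 1.1 z 40.9 yaw 197.38 tilt [ 0.15 -0.03] push 5.25 lat 1.52 z -3.04 T out,lat,z [-0.237  1.263  0.105] grip 39.4
t17.8 out(hub36) -4.9 lat 1.1 z 40.8 yaw 197.38 tilt [ 0.15 -0.03] push 5.23 lat 1.45 z -2.90 T out,lat,z [-0.188  1.27   0.125] grip 39.2
t17.9 out(hub36) -4.9 lat 1.1 z 40.8 yaw 197.38 tilt [ 0.15 -0.03] push 5.82 lat 1.83 z -3.42 T out,lat,z [-0.156  1.289  0.096] grip 39.3
```

```bash
python3 -m jog '[[[-5,0,0,0,0,0,30],[-9,0,-0.3,0,0,-0.7,30],[-9,0,-0.3,0,0,-0.7,30],[-9,0,-0.3,0,0,-0.7,30],[-9,0,-0.3,0,0,-0.7,30],[-9,0,-0.3,0,0,-0.7,30]]]' >/dev/null; python3 st.py; python3 -m jog '[[[2,0,0,0,0,0,30],[4,0,0,0,0,0,30],[6,0,0.2,0,0,0,30],[8,0,0.3,0,0,0,30],[9,0,0.3,0,0,0,30],[9,0,0.3,0,0,0,30],[9,0,0.3,0,0,0,30]]]' >/dev/null; for i in 1 2 3 4; do python3 st.py;  python3 -m jog '[[[0,0,0,0,0,0,30]]]' >/dev/null; done
```

```text
t18.6 out(hub36) 2.4 lat -0.3 z 40.5 yaw 198.14 tilt [-0.04 -0.02] push 0.88 lat -0.03 z -3.09 T out,lat,z [ 0.109  0.142 -0.002] grip 39.1
t19.2 out(hub36) -5.0 lat -0.1 z 40.9 yaw 198.13 tilt [0.14 0.08] push 5.09 lat -1.51 z -3.34 T out,lat,z [0.357 1.244 0.052] grip 39.4
t19.4 out(hub36) -5.0 lat -0.1 z 40.8 yaw 198.13 tilt [0.14 0.08] push 4.15 lat -1.76 z -4.30 T out,lat,z [0.314 1.256 0.105] grip 39.2
t19.4 out(hub36) -4.9 lat -0.1 z 40.9 yaw 198.13 tilt [0.14 0.08] push 4.74 lat -1.70 z -4.63 T out,lat,z [0.282 1.247 0.003] grip 39.3
t19.6 out(hub36) -5.0 lat -0.1 z 40.8 yaw 198.13 tilt [0.13 0.08] push 4.48 lat -1.71 z -4.68 T out,lat,z [0.356 1.202 0.009] grip 39.4
```

```bash
python3 -m jog '[[[-5,0,0,0,0,0,30],[-9,0,-0.3,0,0,-0.7,30],[-9,0,-0.3,0,0,-0.7,30],[-9,0,-0.3,0,0,-0.7,30],[-9,0,-0.3,0,0,-0.7,30],[-9,0,-0.3,0,0,-0.7,30]]]' >/dev/null; python3 st.py; python3 -m jog '[[[2,-0.1,-0.1,0,0,0,30],[4,0.1,-0.1,0,0.1,0,30],[6,0.2,0.1,0,0.1,0,30],[8,0.3,0.2,0,0.1,0,30],[9,0.4,0.2,0,0.1,0,30],[9,0.4,0.2,0,0.1,0,30],[9,0.4,0.2,0,0.1,0,30]]]' >/dev/null; for i in 1 2 3 4 5 6; do python3 st.py;  python3 -m jog '[[[0,0,0,0,0,0,30]]]' >/dev/null; done
```

```text
t20.2 out(hub36) 2.5 lat -0.1 z 40.6 yaw 198.82 tilt [-0.04 -0.02] push 0.18 lat -0.06 z -2.92 T out,lat,z [ 0.091  0.159 -0.056] grip 39.2
t20.9 out(hub36) -5.1 lat 0.1 z 40.9 yaw 198.82 tilt [0.03 0.  ] push 4.56 lat 0.21 z -2.96 T out,lat,z [ 0.04   1.207 -0.038] grip 39.5
t21.1 out(hub36) -5.1 lat 0.1 z 40.9 yaw 198.81 tilt [ 0.02 -0.  ] push 4.73 lat -0.57 z -3.84 T out,lat,z [ 0.011  1.256 -0.035] grip 39.2
t21.1 out(hub36) -5.1 lat 0.1 z 40.9 yaw 198.82 tilt [ 0.02 -0.  ] push 4.55 lat 0.64 z -3.31 T out,lat,z [-0.005  1.196 -0.056] grip 39.1
t21.2 out(hub36) -5.1 lat 0.1 z 40.9 yaw 198.81 tilt [ 0.02 -0.  ] push 4.84 lat 0.61 z -4.54 T out,lat,z [ 0.012  1.265 -0.029] grip 39.2
t21.4 out(hub36) -5.1 lat 0.0 z 40.9 yaw 198.81 tilt [ 0.02 -0.  ] push 5.15 lat -0.15 z -4.10 T out,lat,z [0.008 1.22  0.078] grip 39.5
t21.4 out(hub36) -5.1 lat 0.0 z 40.9 yaw 198.82 tilt [ 0.02 -0.  ] push 5.20 lat 0.48 z -3.19 T out,lat,z [0.023 1.277 0.012] grip 39.5
```

Square now: zero yaw moment and zero lateral force. Pressing on to 10 N.

```bash
python3 -m jog '[[[1.5,0.1,0,0,0,0,30],[3,0.2,0.1,0,0.1,0,30],[4.5,0.3,0.2,0,0.1,0,30],[5.5,0.3,0.3,0,0.1,0,30],[6.2,0.35,0.3,0,0.1,0,30],[6.2,0.35,0.3,0,0.1,0,30],[6.2,0.35,0.3,0,0.1,0,30],[6.2,0.35,0.3,0,0.1,0,30]]]' >/dev/null; for i in 1 2 3 4 5 6; do python3 st.py;  python3 -m jog '[[[0,0,0,0,0,0,30]]]' >/dev/null; done
python3 - <<'E'
from h import *
from bench import ctrl
L=[]
for n in('scene','top'):
    d=ctrl.get_image(n); u,v=proj(d,[.56,.17,.06])[0].astype(int)
    L.append(cv2.resize(d['image'][v-35:v+35,u-32:u+32,::-1],None,fx=6,fy=6,interpolation=cv2.INTER_CUBIC))
cv2.imwrite('pics/v5.png',np.hstack(L))
E
```

```text
t22.4 out(hub36) -9.4 lat 0.1 z 41.0 yaw 198.81 tilt [0.14 0.07] push 8.93 lat 0.06 z -6.13 T out,lat,z [0.068 2.129 0.023] grip 39.3
t22.4 out(hub36) -9.4 lat 0.1 z 41.0 yaw 198.81 tilt [0.14 0.06] push 10.30 lat -1.13 z -6.19 T out,lat,z [0.024 2.181 0.024] grip 39.2
t22.6 out(hub36) -9.4 lat 0.1 z 41.0 yaw 198.81 tilt [0.14 0.06] push 9.53 lat -1.40 z -6.55 T out,lat,z [0.068 2.16  0.042] grip 39.3
t22.6 out(hub36) -9.4 lat 0.1 z 41.0 yaw 198.81 tilt [0.14 0.06] push 9.53 lat -0.07 z -5.58 T out,lat,z [ 0.076  2.214 -0.029] grip 39.4
t22.8 out(hub36) -9.5 lat 0.0 z 41.0 yaw 198.81 tilt [0.14 0.06] push 9.35 lat -0.25 z -6.39 T out,lat,z [ 0.05   2.161 -0.042] grip 39.4
t22.9 out(hub36) -9.4 lat 0.1 z 41.1 yaw 198.81 tilt [0.14 0.06] push 8.95 lat 0.06 z -6.42 T out,lat,z [0.092 2.135 0.026] grip 39.1
```

View pics/v5.png

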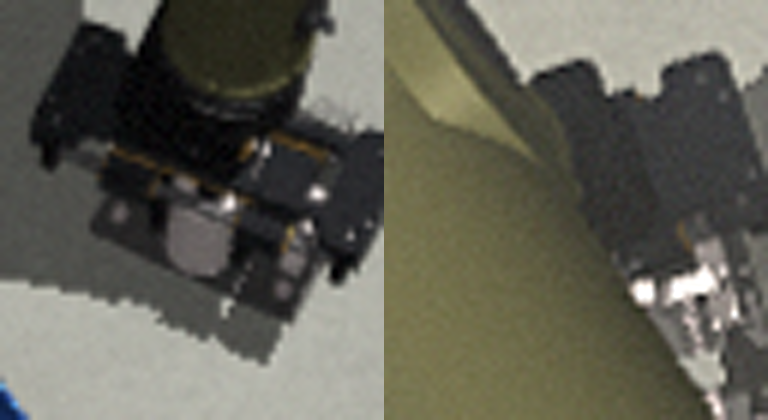

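The scene view shows the hub at about (200,240), upright between the pads and against the plate, in the middle of the base. I'll trim for 10 N, zero tilt, and to relieve the vertical friction.

```bash
python3 -m jog '[[[0.3,0.05,0.3,0,0.1,0,30],[0.7,0.05,0.6,0,0.15,0,30],[0.7,0.05,0.8,0,0.15,0,30],[0.7,0.05,0.8,0,0.15,0,30],[0.7,0.05,0.8,0,0.15,0,30],[0.7,0.05,0.8,0,0.15,0,30]]]' >/dev/null; for i in 1 2 3 4 5 6; do python3 st.py;  python3 -m jog '[[[0,0,0,0,0,0,30]]]' >/dev/null; done
```

```text
t23.6 out(hub36) -9.5 lat 0.1 z 40.9 yaw 198.81 tilt [0.07 0.02] push 9.85 lat -0.02 z -3.61 T out,lat,z [0.013 2.05  0.057] grip 39.8
t23.8 out(hub36) -9.5 lat 0.1 z 40.9 yaw 198.81 tilt [0.07 0.02] push 8.88 lat 0.50 z -3.05 T out,lat,z [0.083 2.067 0.038] grip 39.2
t23.9 out(hub36) -9.5 lat 0.1 z 40.9 yaw 198.80 tilt [0.07 0.02] push 9.13 lat 0.40 z -2.78 T out,lat,z [-0.014  2.079  0.027] grip 39.6
t23.9 out(hub36) -9.5 lat 0.1 z 40.9 yaw 198.81 tilt [0.07 0.02] push 9.63 lat -0.02 z -3.27 T out,lat,z [0.038 2.16  0.005] grip 39.4
t24.1 out(hub36) -9.5 lat 0.1 z 40.9 yaw 198.80 tilt [0.07 0.02] push 9.55 lat 0.03 z -2.61 T out,lat,z [0.035 2.117 0.025] grip 39.2
t24.1 out(hub36) -9.4 lat 0.1 z 40.9 yaw 198.80 tilt [0.07 0.02] push 10.16 lat 0.56 z -2.54 T out,lat,z [ 0.05   2.107 -0.017] grip 39.2
```

```bash
python3 -m jog '[[[0.6,0.03,0.1,0,0.05,0,30],[0.6,0.03,0.1,0,0.05,0,30],[0.6,0.03,0.1,0,0.05,0,30],[0.6,0.03,0.1,0,0.05,0,30],[0.6,0.03,0.1,0,0.05,0,30]]]' >/dev/null; for i in 1 2 3; do python3 st.py;  python3 -m jog '[[[0,0,0,0,0,0,30]]]' >/dev/null; done; python3 -c "
from bench import ctrl
print(ctrl.close_job())"
```

```text
t24.8 out(hub36) -9.9 lat 0.1 z 40.9 yaw 198.80 tilt [0.05 0.02] push 9.25 lat -0.19 z -3.10 T out,lat,z [0.013 2.194 0.056] grip 39.3
t24.9 out(hub36) -9.9 lat 0.1 z 40.9 yaw 198.81 tilt [0.05 0.01] push 9.51 lat -0.19 z -2.03 T out,lat,z [-0.028  2.191  0.035] grip 38.9
t24.9 out(hub36) -9.8 lat 0.1 z 40.9 yaw 198.81 tilt [0.05 0.02] push 9.41 lat 0.63 z -3.20 T out,lat,z [0.022 2.202 0.05 ] grip 38.9
the job is handed in; nothing more can be done
None
```

I handed the job in with the hub held upright in the gripper and its boss pressed squarely on the stop plate at about 9.5–10 N, screw hole centred by measurement (the opening was hidden from the cameras); a mistyped move mid-job briefly pushed the plate to about 17.5 mm at 19 N, just short of its 20 mm end stop.

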